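# Run a finger along the test box to switch its six lamp circuits off

## Task

The signal lamp tests are over: starting at the end far from the large main switch, run a closed fingertip lightly along the row of six equal rocker switches on the test box and tip them fully OFF one after another (ring-marked half down), in one pass with the finger kept close above the switches until the sixth is off. Then take the hand clear. Leave the main switch ON, do not shift the box, and do not pick up or disturb anything standing on or around it.

Things in the scene. Friction and masses are not known exactly. Their poses are not given: they have to be found in the camera images.
- tester: Lamp test box, grey with aluminium top plate, loose on rubber feet, 3.2 kg: 170 mm deep (its x), 440 mm long (y), top plate 75 mm above the bench. Origin: centre of its underside. x points to its rear face (outlet sockets), y along the row of switches away from the main switch, z up. Handles stand out 28 mm at mid height of both ends. Two fuse caps 16 mm high at x = 45 and 68, y = -145 mm.
- row_mid (a point): Middle of the straight row of six equal black rocker switches on the top plate, along the box's y at x = 0, centres at y = +165, +123, +81, +39, -3, -45 mm (42 mm apart); this point is at (0, +60, 78 mm). Each has a bezel 27 mm (x) by 34 mm (y), 1.5 mm high, and a rocker 22 mm wide (x), 30 mm long (y), tipping along y. Pilot lamps 4 mm high lie 24 mm to the rear.
- sw1_mid (a point): Middle of the first switch of the row, the one farthest from the main switch (box frame: 0, +165, 78 mm): the valley between the two halves of its rocker, 3 mm above the top plate and on its tipping axis.
- sw6_mid (a point): The same point of the sixth switch, the one nearest the main switch (box frame: 0, -45, 78 mm).
- main_mid (a point): The same point of the main switch (box frame: 0, -145, 78 mm): a rocker 32 mm wide and 40 mm long.
- sw1 (a joint): Angle (rad) of the first rocker. 0 = ON, as all start: its half on the +y side (white bar) lies level, 3 mm above the plate; its half towards the main switch (white ring) slopes up by 0.4, its end 6 mm higher. 0.4 = OFF: ring half level, bar half up. The halves, 15 mm each, form a shallow V. It moves stiffly (2 to 3 N on the raised end) and stays where it is left.
- sw2 (a joint): The same for the second rocker of the row.
- sw3 (a joint): The same for the third rocker of the row.
- sw4 (a joint): The same for the fourth rocker of the row.
- sw5 (a joint): The same for the fifth rocker of the row.
- sw6 (a joint): The same for the sixth rocker of the row.
- main (a joint): The same for the large main switch: 0 = ON (as it starts and must stay), 0.4 = OFF; its halves are 20 mm long and the raised end stands 8 mm up.
- relay: A small clear plug-in relay, 22 x 29 x 36 mm high, standing loose on the box's top plate 60 mm behind the row. Origin: centre of its underside. To be left alone.
- screwdriver: A screwdriver 180 mm long lying on the bench in front of the box, along it. To be left alone.
- terminals: Five grey rail terminals clipped together, 46 x 41 x 39 mm high, on the bench behind the box. Origin: centre of the underside. To be left alone.
- multimeter: A yellow and black multimeter, 90 x 180 x 49 mm, lying on the bench to the right. To be left alone.
- jar: A glass jar with a lid, 72 mm across, 110 mm high, at the left. To be left alone.
- tape: A black roll of tape, 68 mm across, 18 mm high, lying at the left. To be left alone.

How it is judged:
On the way, in this order (a step that is already met when the one before it is completed fails the run):
1. the first switch goes OFF (value of joint sw1 above 0.26 rad), for 0.05 s.
2. the second switch goes OFF (value of joint sw2 above 0.26 rad), for 0.05 s.
3. the third switch goes OFF (value of joint sw3 above 0.26 rad), for 0.05 s.
4. the fourth switch goes OFF (value of joint sw4 above 0.26 rad), for 0.05 s.
5. the fifth switch goes OFF (value of joint sw5 above 0.26 rad), for 0.05 s.
6. the sixth switch goes OFF (value of joint sw6 above 0.26 rad), for 0.05 s.
At the end, for the whole second after the job is handed in: All six small switches are OFF (joint above 0.26 of 0.4 rad), the main switch is still ON (below 0.1 rad), the box is at rest within 20 mm of where it stood, and everything else is within 20 mm of its place (the screwdriver 30 mm) (value of joint each of sw1, sw2, sw3, sw4, sw5, sw6 above 0.26 rad and value of joint main below 0.1 rad and distance of each of tester, relay, terminals, multimeter, jar, tape from where it was at the start of the episode below 0.02 m and linear speed of tester below 0.02 m/s and distance of screwdriver from where it was at the start of the episode below 0.03 m); the robot touches nothing.
It fails at once if the main switch is tipped (value of joint main above 0.15 rad).
It fails at once if the test box is shifted by more than 20 mm, or lifted or tipped (distance of tester from where it was at the start of the episode above 0.02 m or distance of sw1_mid from where it was at the start of the episode above 0.03 m or angle between tester's own z axis and vertical above 0.06 rad).
It fails at once if the fingers press on the box or its switches with more than 40 N (contact force between the fingers and tester above 40 N).
It fails at once if part-way along the row the finger is lifted away, more than about 70 mm above the switches (value of joint sw1 above 0.26 rad and not (value of joint sw6 above 0.26 rad) and z of the grasp point in the frame of tester above 0.168 m).
It fails at once if something standing around is moved (20 mm; the screwdriver 30 mm), lifted or knocked over (distance of any of relay, terminals, multimeter, jar, tape from where it was at the start of the episode above 0.02 m or distance of screwdriver from where it was at the start of the episode above 0.03 m).
It also fails if it takes over 45 s, if anything falls off the work surface, if the arm or the gripper's body presses on something with over 40 N, if the wrist force passes 120 N, or if a joint passes its speed limit or range.

## Robot

A 7-joint arm with a two-finger parallel gripper is mounted at the origin on the work surface. World frame = base frame: x ahead of the robot, y to its left, z up, the work surface at z = 0. Lengths are in m, angles in rad, forces in N, time in s.
With the tool pointing down it reaches from about 0.425 to 1.025 m from the base axis. Payload 9.4 kg.
Tool frame: the origin (TCP) lies midway between the tips of the shut fingers; the grasp point (between the pads) lies 19 mm behind it; z points along the fingers, y is the line along which they close (so a half turn about z gives the same grasp; the last joint's range is limited). The gripper opens to 85 mm and grips with 20 to 120 N. Pads are 22 mm wide; open, the fingers measure 114 mm over their backs; the gripper's body (76 mm by 85 mm) begins 54 mm behind the grasp point. The pads swing forward as they close: fully open they stand 13 mm farther back than shut.
Start: joints at [-1.207, 0.599, -0.003, 1.599, 0.002, 0.943, -0.08], TCP at [0.309, 0.656, 0.208] pointing down, gripper open.
Joint ranges: [-2.57, 2.57], [-0.35, 1.97], [-1.29, 1.29], [0.11, 2.56], [-1.05, 4.19], [0.11, 1.86], [-2.63, 2.63]. Speed limits (rad/s): [2.22, 2.22, 3.01, 3.01, 3.14, 3.14, 3.14].

## Interface

Orientations are given as a unit quaternion [x, y, z, w].
In Python, from rig import ctrl gives the robot as it stands.
- The arm moves only by the tool apply_moves, never from a script. Its argument "steps" is a list of rows, each a list of 7 numbers: the shift along the tool's x, y, z in cm, then the turn, a rotation vector about the tool's x, y, z in degrees, then the opening in per cent of the stroke, from 0 (shut) to 100 (fully open). In form: [[x, y, z, rx, ry, rz, fingers], ...]. A call has exactly 5 rows; each row shifts and turns the commanded pose from where the row before left it, along the tool's axes as they then stand; what a row does not reach is not made up. A row lasts 1/12 s, in which the tool goes at most 41.7 mm and 7.16 degrees, less where a joint would pass 70% of its speed; a pose out of reach is approached as far as the arm can. A call is refused whole if a number of a shift passes 4.17 or a number of a turn 7.16, either way. A call with a gripper value outside its range is refused whole. The fingers move at their own pace and stop on an object; "force" is the grip in N (left out, the last holds). Time passes only in rows, so rows that do not move let the fingers close, or fill a call up. It gives the time, the measured TCP pose, the force, the opening and the grip force at its end, in the units of the state.
- ctrl.read_state(): the state, without advancing time (a new reading comes with each control period).
- ctrl.get_image(name): name is "scene" or "top" or "wrist"; returns (picture, depth): 400x640x3 uint8, red, green, blue; 400x640 float32, m along the optical axis (not along the pixel's ray), 0 where there is no reading.
- ctrl.get_calibration(name): a dict with "mtx" (3x3 intrinsics, pixels), "k1" (the pictures are not rectified: a ray, as slopes to the right and down, at radius r is drawn at 1 + k1 r^2 times it, then the intrinsics apply), "position" and "orientation" of the camera in the world; the wrist camera has in their place "hand_eye" (4x4, takes a point from camera to tool coordinates, whose origin is the TCP and whose axes are the flange's). Camera axes: x right, y down, z forward; pixel columns grow to the right and rows downward; lengths in m; the calibration is good to about 2 mm. A picture is of the moment at which its call begins: read the wrist's pose just before it. get_calibration takes no time and is no camera call.
- ctrl.hand_in(): hands the job in; it is judged then, once.
The state is a dict: "clock": time; "qpos": joint angles; "qvel": joint speeds; "joint_efforts": joint torques, N m; "ee_pos": TCP position; "tool_rot": TCP orientation; "ft_force": force on the tool from outside, world axes, zero at the start; "moment": the same for the moment, N m; "opening": finger opening in m; "finger_force": force on a finger pad.
Only numpy, scipy, OpenCV 4.12 (cv2) and the standard library are available. Lean on these libraries where they do the work, as an engineer would, in place of code of your own. Each camera call takes 0.05 s, during which the arm holds its last target. There are 200 camera calls.

## Working session

There is one attempt and no reset: what is moved stays moved. The work goes in short steps, Python scripts to look and compute and a tool call to move; the robot and the scene stay as the last step left them, time stands still between calls to the robot, and variables do not carry over. Pictures are saved under pics/ and viewed, at most 10 in all, crops included, and the job is handed in when it is done.

Besides the shell and the picture viewer there is one more tool, called after "Request:" by a JSON object that holds its "name" and its "arguments", one argument or row to a line. apply_moves: Moves the arm, as the interface text tells. Its arguments: {"type":"object","properties":{"steps":{"type":"array"},"force":{"type":"number"}},"required":["steps"]}

```bash
mkdir -p pics
python3 - <<'E'
from rig import ctrl
import cv2,numpy as np
print(ctrl.read_state())
for n in ['top','scene']:
    im,d=ctrl.get_image(n); cv2.imwrite(f'pics/{n}0.png',im[...,::-1]); np.savez(f'pics/{n}0.npz',im=im,d=d)
    print(n,ctrl.get_calibration(n))
print(ctrl.get_calibration('wrist'))
E
```

```text
{'clock': 0.0, 'qpos': array([-1.20667044,  0.60015081, -0.00253712,  1.60014583,  0.00181849,
        0.9428963 , -0.07977274]), 'qvel': array([ 0.00024018, -0.00256246, -0.00033994,  0.00133348,  0.00054419,
       -0.00010941, -0.00099824]), 'joint_efforts': array([ 5.03543597e-04, -7.76438427e+01,  1.56522732e+00, -2.57986879e+01,
        1.23563939e-02,  9.34337731e-03, -4.34839961e-06]), 'ee_pos': array([0.30915395, 0.65520878, 0.20739283]), 'tool_rot': array([ 2.18587830e-01,  9.75816951e-01, -7.93729302e-04, -9.36271509e-05]), 'ft_force': array([-0.53121095, -0.01613791, -0.46457572]), 'moment': array([ 0.06375262, -0.00557412, -0.05896745]), 'finger_force': 0.0, 'opening': 0.08547691630436906}
top {'mtx': array([[437.44566551,   0.        , 326.88739365],
       [  0.        , 437.44566551, 188.23504852],
       [  0.        ,   0.        ,   1.        ]]), 'k1': -0.07667262126637307, 'position': array([ 0.42499188, -0.0182922 ,  1.54941138]), 'orientation': array([-0.70291398,  0.71022609, -0.02448338,  0.02985645])}
scene {'mtx': array([[440.8709991 ,   0.        , 313.79726737],
       [  0.        , 440.8709991 , 199.24726407],
       [  0.        ,   0.        ,   1.        ]]), 'k1': -0.07386186708517256, 'position': array([ 1.12885651, -0.34818962,  1.25095675]), 'orientation': array([ 0.82805992,  0.50120836, -0.12559159, -0.2175631 ])}
{'mtx': array([[331.84362348,   0.        , 323.29485611],
       [  0.        , 331.84362348, 202.21387544],
       [  0.        ,   0.        ,   1.        ]]), 'k1': -0.05014241667092954, 'hand_eye': array([[ 1.11143100e-03, -9.46007284e-01, -3.24143460e-01,
         8.39107571e-02],
       [ 9.99999353e-01,  1.12948013e-03,  1.32453253e-04,
        -5.60521621e-04],
       [ 2.40811855e-04, -3.24143398e-01,  9.46007928e-01,
        -1.66829850e-01],
       [ 0.00000000e+00,  0.00000000e+00,  0.00000000e+00,
         1.00000000e+00]])}
```

View pics/top0.png

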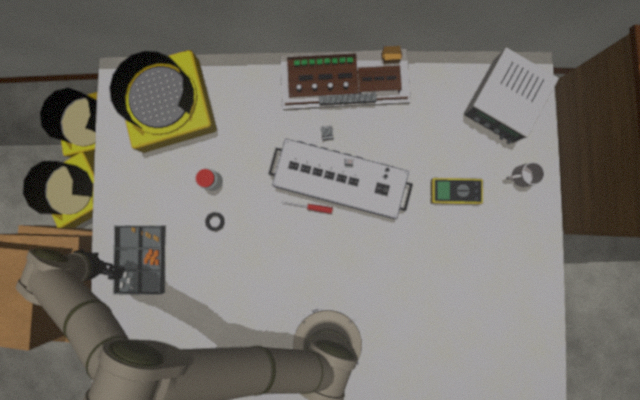

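View pics/scene0.png

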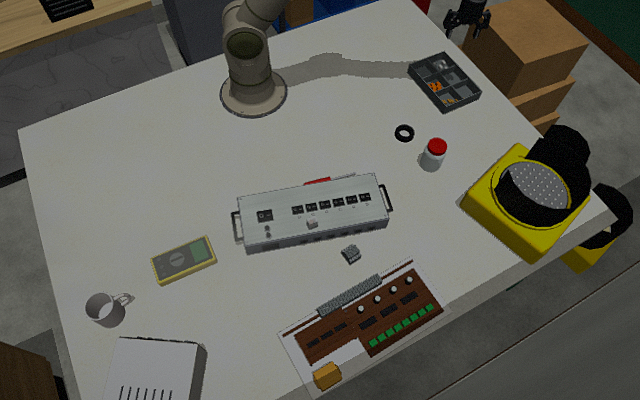

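The top view shows the box from about (275,160) to (410,205). The six rockers run from (293,166) to (354,182), with the main switch at (382,189). The scene view shows the same from behind, with the rockers at (297..365, 210..197) and main at (265,215).

```bash
cat > h.py <<'E'
import cv2,numpy as np
from scipy.spatial.transform import Rotation as R
def cast(px,cal,z,pos=None,rot=None):
    pos=cal['position'] if pos is None else pos
    rot=R.from_quat(cal['orientation']).as_matrix() if rot is None else rot
    n=cv2.undistortPoints(np.float64(px).reshape(-1,1,2),cal['mtx'],np.array([cal['k1'],0,0,0,0.]))[:,0]
    d=np.c_[n,np.ones(len(n))]@rot.T
    return pos+d*((z-pos[2])/d[:,2])[:,None]
def dark(im,box,thr,amin,amax):
    x0,y0,x1,y1=box
    g=cv2.cvtColor(im,cv2.COLOR_RGB2GRAY)[y0:y1,x0:x1]
    n,l,s,c=cv2.connectedComponentsWithStats((g<thr).astype(np.uint8))
    return [(c[i]+[x0,y0],s[i,4],s[i,:4]) for i in range(1,n) if amin<=s[i,4]<=amax]
E
python3 - <<'E'
from h import *
from rig import ctrl
for n,b in [('top',(284,155,395,200)),('scene',(250,185,375,225))]:
    im=np.load(f'pics/{n}0.npz')['im']; c=ctrl.get_calibration(n)
    for p,a,s in sorted(dark(im,b,90,12,300),key=lambda t:t[0][0]): print(n,p.round(1),a,s,cast([p],c,.079).round(4))
E
```

```text
top [293.3 165.4] 55 [ 5  7 10  8] [[0.6172 0.1052 0.079 ]]
top [305.2 168.5] 54 [17 10  9  8] [[0.6062 0.0651 0.079 ]]
top [317.2 171.7] 54 [29 13  9  8] [[0.5949 0.0245 0.079 ]]
top [329.1 174.9] 55 [41 16  9  8] [[ 0.5833 -0.0158  0.079 ]]
top [341.1 178. ] 52 [53 20  9  7] [[ 0.5724 -0.0559  0.079 ]]
top [353.1 181.2] 53 [65 23  9  8] [[ 0.5611 -0.0963  0.079 ]]
top [381.7 188.7] 119 [91 28 14 12] [[ 0.5346 -0.1926  0.079 ]]
scene [264.6 215.5] 175 [ 6 24 17 14] [[ 0.5389 -0.1898  0.079 ]]
scene [297.2 209.5] 96 [41 20 13 10] [[ 0.5655 -0.0943  0.079 ]]
scene [310.9 206.9] 90 [55 18 13  9] [[ 0.5767 -0.0539  0.079 ]]
scene [314.  223.5] 13 [60 37  8  3] [[ 0.6303 -0.0715  0.079 ]]
scene [324.4 204.2] 93 [68 15 13 10] [[ 0.5874 -0.0134  0.079 ]]
scene [337.9 202. ] 92 [82 13 13  9] [[0.5994 0.0267 0.079 ]]
scene [351.2 199.2] 91 [95 10 13 10] [[0.6099 0.0673 0.079 ]]
scene [364.3 196.9] 90 [108   8  13   9] [[0.6214 0.1071 0.079 ]]
scene [367. 223.] 50 [105  36  20   4] [[0.7012 0.0685 0.079 ]]
```

Request:
{"name": "apply_moves", "arguments": {
  "steps": [
    [0, 0, 0, 0, 0, 7.1, 0],
    [0, 0, 0, 0, 0, 7.1, 0],
    [0, 0, 0, 0, 0, 7.1, 0],
    [0, 0, 0, 0, 0, 7.1, 0],
    [0, 0, 0, 0, 0, 7.1, 0]
  ],
  "force": 40
}}

```text
clock: 0.52
ee_pos: [0.3092, 0.6554, 0.2078]
tool_rot: [0.508, 0.861, -0.0, 0.0]
ft_force: [-0.3, 0.6, -0.3]
opening: 0.0257
finger_force: 0.0
```

Request:
{"name": "apply_moves", "arguments": {
  "steps": [
    [0, 0, 0, 0, 0, 7.1, 0],
    [0, 0, 0, 0, 0, 7.1, 0],
    [0, 0, 0, 0, 0, 7.1, 0],
    [0, 0, 0, 0, 0, 7.1, 0],
    [0, 0, 0, 0, 0, 7.1, 0]
  ]
}}

```text
clock: 0.93
ee_pos: [0.3091, 0.6555, 0.2078]
tool_rot: [0.747, 0.665, -0.0, 0.0]
ft_force: [0.3, 0.7, -0.3]
opening: -0.0001
finger_force: 0.0
```

Request:
{"name": "apply_moves", "arguments": {
  "steps": [
    [0, 0, 0, 0, 0, 4.6, 0],
    [0, 0, 0, 0, 0, 4.7, 0],
    [-2.8, 2.9, 0, 0, 0, 0, 0],
    [-2.8, 2.9, 0, 0, 0, 0, 0],
    [-2.8, 2.9, 0, 0, 0, 0, 0]
  ]
}}

```text
clock: 1.35
ee_pos: [0.3704, 0.5504, 0.2075]
tool_rot: [0.796, 0.606, -0.0, 0.0]
ft_force: [1.2, -0.2, -0.6]
opening: -0.0001
finger_force: 0.0
```

Request:
{"name": "apply_moves", "arguments": {
  "steps": [
    [-2.8, 2.9, 0, 0, 0, 0, 0],
    [-2.8, 2.9, 0, 0, 0, 0, 0],
    [-2.8, 2.9, 0, 0, 0, 0, 0],
    [-2.8, 2.9, 0, 0, 0, 0, 0],
    [-2.8, 2.9, 0, 0, 0, 0, 0]
  ]
}}

```text
clock: 1.77
ee_pos: [0.4732, 0.3759, 0.2081]
tool_rot: [0.796, 0.605, -0.0, 0.0]
ft_force: [0.7, 0.4, -0.8]
opening: -0.0
finger_force: 0.0
```

Run:
```python
from rig import ctrl
s=ctrl.read_state()
for k in ('clock','qpos','ee_pos','tool_rot','ft_force','opening'): print(k,s[k])
```

```text
clock 1.7667
qpos [-1.03308653  0.47674317  0.39092146  1.90197651 -0.24385712  0.80948142
 -0.78320361]
ee_pos [0.47323787 0.37586508 0.20812767]
tool_rot [ 7.96200685e-01  6.05032593e-01 -1.73912783e-04  3.81195435e-05]
ft_force [ 0.66369691  0.37390259 -0.79307464]
opening -3.9466876012075065e-05
```

Request:
{"name": "apply_moves", "arguments": {
  "steps": [
    [-2.8, 3.0, 0, 0, 0, 0, 0],
    [-2.8, 3.0, 0, 0, 0, 0, 0],
    [-2.8, 3.0, 0, 0, 0, 0, 0],
    [-2.8, 3.0, 0, 0, 0, 0, 0],
    [-2.8, 3.0, 0, 0, 0, 0, 0]
  ]
}}

```text
clock: 2.18
ee_pos: [0.5802, 0.2007, 0.2081]
tool_rot: [0.796, 0.605, -0.0, -0.0]
ft_force: [0.9, 0.3, -0.3]
opening: 0.0
finger_force: 0.0
```

Request:
{"name": "apply_moves", "arguments": {
  "steps": [
    [-2.8, 3.0, 0, 0, 0, 0, 0],
    [-3.0, 3.0, 0, 0, 0, 0, 0],
    [0, 0, 0, 0, 0, 0, 0],
    [0, 0, 0, 0, 0, 0, 0],
    [0, 0, 0, 0, 0, 0, 0]
  ]
}}

```text
clock: 2.6
ee_pos: [0.6212, 0.1314, 0.2079]
tool_rot: [0.796, 0.605, -0.0, -0.0]
ft_force: [0.1, 0.6, -0.6]
opening: -0.0001
finger_force: 0.0
```

Run:
```python
from h import *
from rig import ctrl
s=ctrl.read_state(); im,d=ctrl.get_image('wrist'); cv2.imwrite('pics/w1.png',im[...,::-1])
print(s['ee_pos'],s['tool_rot'],s['ft_force'],s['qpos'])
c=ctrl.get_calibration('wrist');H=c['hand_eye'];T=R.from_quat(s['tool_rot']).as_matrix()
np.savez('pics/w1.npz',im=im,d=d,pos=s['ee_pos']+T@H[:3,3],rot=T@H[:3,:3])
w=np.load('pics/w1.npz')
for p,a,b in dark(im,(0,0,640,400),90,200,5000): print(p.round(1),a,b,cast([p],c,.079,w['pos'],w['rot']).round(4))
```

```text
[0.62123748 0.13138277 0.20786907] [ 7.96484754e-01  6.04658403e-01 -3.17233015e-04 -3.88928825e-04] [ 0.14974631  0.58812965 -0.64255217] [-0.55254572  0.51373551  0.38335435  1.83242497 -0.24920919  0.84357028
 -0.31910999]
[73.7  2.7] 237 [51  0 44  8] [[0.4656 0.3343 0.079 ]]
[317.  142.1] 3654 [236 116 183 148] [[0.6256 0.1697 0.079 ]]
[218.3 206.5] 308 [210 178  18  62] [[0.5185 0.1364 0.079 ]]
[327.4 205.5] 887 [313 190  30  34] [[0.6187 0.1097 0.079 ]]
[450.8 250.2] 1598 [425 225  51  52] [[0.7251 0.0309 0.079 ]]
[ 22.7 355.5] 612 [  0 311  40  89] [[0.2149 0.0227 0.079 ]]
```

View pics/w1.png

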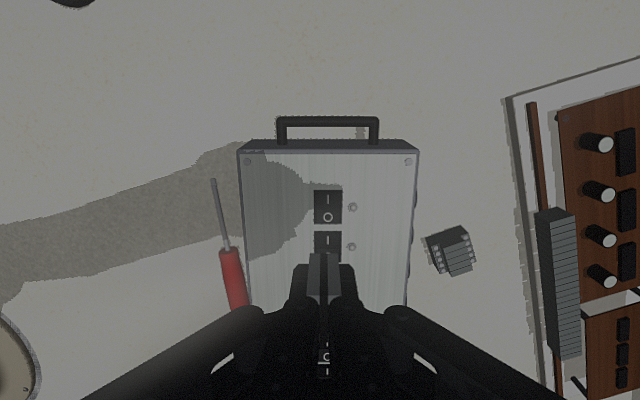

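The wrist view shows sw1 at about (327,207) with the bar toward the handle at the top and the ring toward the finger. The relay is hidden by the hand, and the screwdriver at (230,250) and terminals at (450,250) are clear of it.

Request:
{"name": "apply_moves", "arguments": {
  "steps": [
    [-0.6, 0.4, 3.2, 0, 0, 0, 0],
    [0, 0, 3.2, 0, 0, 0, 0],
    [0, 0, 2.6, 0, 0, 0, 0],
    [0, 0, 0, 0, 6, 0, 0],
    [0, 0, 0, 0, 6, 0, 0]
  ]
}}

```text
clock: 3.07
ee_pos: [0.6221, 0.1309, 0.1162]
tool_rot: [0.789, 0.605, 0.083, -0.065]
ft_force: [1.0, -0.8, -1.5]
opening: 0.0003
finger_force: 0.0
```

Request:
{"name": "apply_moves", "arguments": {
  "steps": [
    [0, 0, 0, 0, 6, 0, 0],
    [0, 0, 0, 0, 0, 0, 0],
    [0, 0, 0, 0, 0, 0, 0],
    [0, 0, 0, 0, 0, 0, 0],
    [0, 0, 0, 0, 0, 0, 0]
  ]
}}

```text
clock: 3.48
ee_pos: [0.6235, 0.1272, 0.1183]
tool_rot: [0.786, 0.6, 0.121, -0.092]
ft_force: [-0.7, 0.3, -0.5]
opening: -0.0005
finger_force: 0.0
```

Run:
```python
from h import *
from rig import ctrl
s=ctrl.read_state(); im,d=ctrl.get_image('wrist'); 
print(s['ee_pos'],s['ft_force'],R.from_quat(s['tool_rot']).as_matrix().round(3))
cv2.imwrite('pics/w2.png',im[...,::-1])
im,d=ctrl.get_image('scene'); cv2.imwrite('pics/s2.png',cv2.resize(im[140:260,230:430,::-1],None,fx=4,fy=4,interpolation=cv2.INTER_CUBIC))
b=np.array([.619,.107,.078]);by=np.array([.268,.9634,0]);bx=np.array([.9634,-.268,0])
e=s['ee_pos']-b; print('box dx,dy,dz mm',1e3*e@bx,1e3*e@by,1e3*e[2])
```

```text
[0.62354107 0.12722066 0.11826695] [-0.72087691  0.34726616 -0.54192844] [[ 0.252  0.964  0.079]
 [ 0.92  -0.264  0.29 ]
 [ 0.3   -0.    -0.954]]
box dx,dy,dz mm -1.044265892577008 20.697590680272768 40.26694685034972
```

View pics/w2.png

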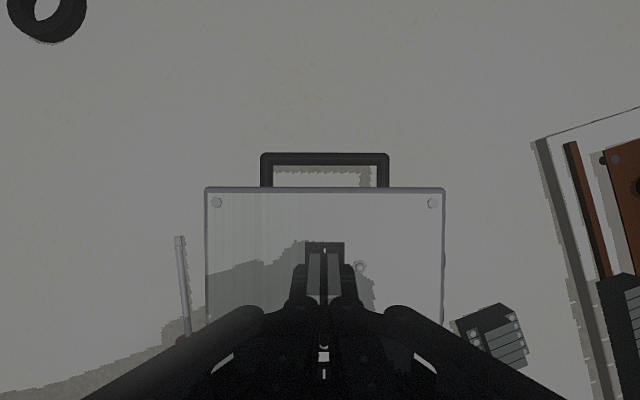

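View pics/s2.png

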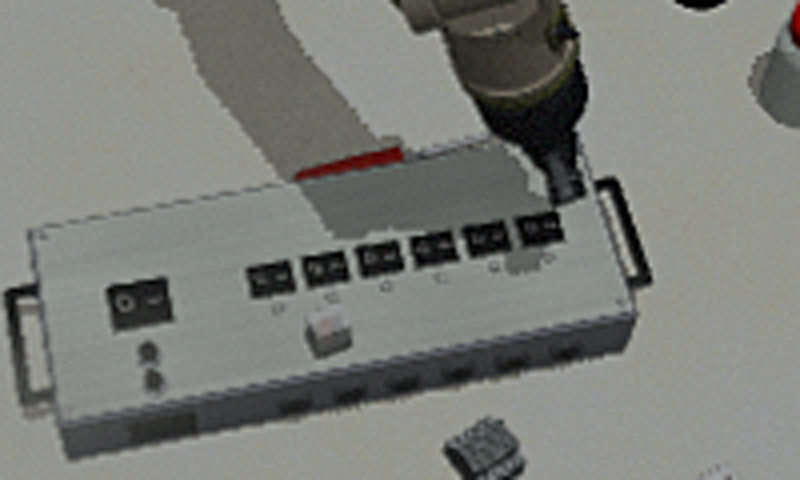

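The wrist view shows the closed finger at (325,270), centred over sw1's bar end. The scene view shows it just beyond sw1, leaning toward the main switch. Next I lower it near the bar half.

Request:
{"name": "apply_moves", "arguments": {
  "steps": [
    [-0.7, 0.1, 1.4, 0, 0, 0, 0],
    [-0.55, 0, 1.5, 0, 0, 0, 0],
    [0, 0, 0, 0, 0, 0, 0],
    [0, 0, 0, 0, 0, 0, 0],
    [0, 0, 0, 0, 0, 0, 0]
  ]
}}

```text
clock: 4.0
ee_pos: [0.624, 0.1225, 0.0871]
tool_rot: [0.786, 0.599, 0.121, -0.092]
ft_force: [-0.3, -0.4, 1.2]
opening: 0.0005
finger_force: 0.0
```

Request:
{"name": "apply_moves", "arguments": {
  "steps": [
    [-0.03, 0, 0.1, 0, 0, 0, 0],
    [-0.03, 0, 0.1, 0, 0, 0, 0],
    [-0.03, 0, 0.1, 0, 0, 0, 0],
    [0, 0, 0, 0, 0, 0, 0],
    [0, 0, 0, 0, 0, 0, 0]
  ]
}}

```text
clock: 4.42
ee_pos: [0.6239, 0.1212, 0.0836]
tool_rot: [0.787, 0.598, 0.121, -0.092]
ft_force: [-1.0, -0.0, 0.8]
opening: 0.0002
finger_force: 0.0
```

Request:
{"name": "apply_moves", "arguments": {
  "steps": [
    [-0.03, 0, 0.1, 0, 0, 0, 0],
    [0, 0, 0, 0, 0, 0, 0],
    [0, 0, 0, 0, 0, 0, 0],
    [0, 0, 0, 0, 0, 0, 0],
    [0, 0, 0, 0, 0, 0, 0]
  ]
}}

```text
clock: 4.83
ee_pos: [0.6239, 0.1212, 0.0824]
tool_rot: [0.787, 0.598, 0.121, -0.092]
ft_force: [0.8, 0.3, -0.2]
opening: -0.0
finger_force: 0.0
```

Request:
{"name": "apply_moves", "arguments": {
  "steps": [
    [-0.03, 0, 0.1, 0, 0, 0, 0],
    [0, 0, 0, 0, 0, 0, 0],
    [0, 0, 0, 0, 0, 0, 0],
    [0, 0, 0, 0, 0, 0, 0],
    [0, 0, 0, 0, 0, 0, 0]
  ]
}}

```text
clock: 5.25
ee_pos: [0.6238, 0.1213, 0.0814]
tool_rot: [0.787, 0.598, 0.121, -0.092]
ft_force: [0.4, -0.3, -0.1]
opening: 0.0002
finger_force: 0.0
```

Request:
{"name": "apply_moves", "arguments": {
  "steps": [
    [-0.03, 0, 0.1, 0, 0, 0, 0],
    [0, 0, 0, 0, 0, 0, 0],
    [0, 0, 0, 0, 0, 0, 0],
    [0, 0, 0, 0, 0, 0, 0],
    [0, 0, 0, 0, 0, 0, 0]
  ]
}}

```text
clock: 5.67
ee_pos: [0.6239, 0.1213, 0.0803]
tool_rot: [0.787, 0.598, 0.121, -0.092]
ft_force: [0.7, 0.1, -0.2]
opening: 0.0001
finger_force: 0.0
```

Request:
{"name": "apply_moves", "arguments": {
  "steps": [
    [-0.03, 0, 0.1, 0, 0, 0, 0],
    [0, 0, 0, 0, 0, 0, 0],
    [0, 0, 0, 0, 0, 0, 0],
    [0, 0, 0, 0, 0, 0, 0],
    [0, 0, 0, 0, 0, 0, 0]
  ]
}}

```text
clock: 6.08
ee_pos: [0.6239, 0.1213, 0.0793]
tool_rot: [0.787, 0.598, 0.121, -0.092]
ft_force: [0.2, 0.9, -0.1]
opening: -0.0001
finger_force: 0.0
```

Request:
{"name": "apply_moves", "arguments": {
  "steps": [
    [-0.03, 0, 0.1, 0, 0, 0, 0],
    [0, 0, 0, 0, 0, 0, 0],
    [0, 0, 0, 0, 0, 0, 0],
    [0, 0, 0, 0, 0, 0, 0],
    [0, 0, 0, 0, 0, 0, 0]
  ]
}}

```text
clock: 6.5
ee_pos: [0.6239, 0.1213, 0.0782]
tool_rot: [0.787, 0.598, 0.121, -0.092]
ft_force: [0.2, -0.6, -0.3]
opening: -0.0
finger_force: 0.0
```

Request:
{"name": "apply_moves", "arguments": {
  "steps": [
    [-0.03, 0, 0.1, 0, 0, 0, 0],
    [0, 0, 0, 0, 0, 0, 0],
    [0, 0, 0, 0, 0, 0, 0],
    [0, 0, 0, 0, 0, 0, 0],
    [0, 0, 0, 0, 0, 0, 0]
  ]
}}

```text
clock: 6.92
ee_pos: [0.6239, 0.1213, 0.0772]
tool_rot: [0.787, 0.598, 0.121, -0.092]
ft_force: [-0.1, 0.2, 0.4]
opening: -0.0002
finger_force: 0.0
```

Request:
{"name": "apply_moves", "arguments": {
  "steps": [
    [-0.03, 0, 0.1, 0, 0, 0, 0],
    [0, 0, 0, 0, 0, 0, 0],
    [0, 0, 0, 0, 0, 0, 0],
    [0, 0, 0, 0, 0, 0, 0],
    [0, 0, 0, 0, 0, 0, 0]
  ]
}}

```text
clock: 7.33
ee_pos: [0.6239, 0.1214, 0.0762]
tool_rot: [0.787, 0.598, 0.121, -0.092]
ft_force: [-0.1, -0.9, 0.1]
opening: -0.0
finger_force: 0.0
```

Run:
```python
from h import *
from rig import ctrl
s=ctrl.read_state(); im,d=ctrl.get_image('scene'); print(s['ee_pos'],s['ft_force'])
a=cv2.resize(im[170:230,290:400,::-1],None,fx=7,fy=7,interpolation=cv2.INTER_CUBIC)
cv2.imwrite('pics/s3.png',a)
c=ctrl.get_calibration('scene')
# where the TCP projects
Rm=R.from_quat(c['orientation']).as_matrix()
p=(s['ee_pos']-c['position'])@Rm; p=p[:2]/p[2]; p=p*(1+c['k1']*(p@p)); print(p*c['mtx'][0,0]+c['mtx'][:2,2])
```

```text
[0.62389367 0.12136742 0.0761662 ] [-0.08644423 -0.88529249  0.10968028]
[368.60351845 196.13432217]
```

View pics/s3.png

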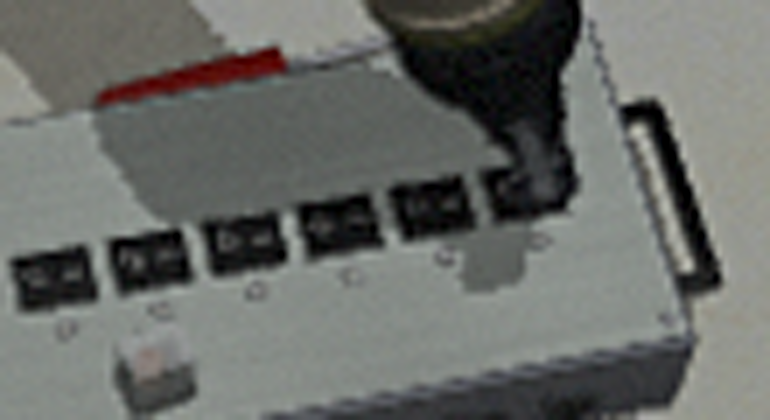

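The scene view shows the finger right over sw1's bar half, at crop (545,190). There is still no contact, so I keep lowering in 1 mm steps.

Request:
{"name": "apply_moves", "arguments": {
  "steps": [
    [-0.03, 0, 0.1, 0, 0, 0, 0],
    [0, 0, 0, 0, 0, 0, 0],
    [0, 0, 0, 0, 0, 0, 0],
    [0, 0, 0, 0, 0, 0, 0],
    [0, 0, 0, 0, 0, 0, 0]
  ]
}}

```text
clock: 7.8
ee_pos: [0.6239, 0.1214, 0.0751]
tool_rot: [0.787, 0.598, 0.121, -0.092]
ft_force: [0.1, -0.5, 0.3]
opening: -0.0003
finger_force: 0.0
```

Request:
{"name": "apply_moves", "arguments": {
  "steps": [
    [-0.03, 0, 0.1, 0, 0, 0, 0],
    [0, 0, 0, 0, 0, 0, 0],
    [0, 0, 0, 0, 0, 0, 0],
    [0, 0, 0, 0, 0, 0, 0],
    [0, 0, 0, 0, 0, 0, 0]
  ]
}}

```text
clock: 8.22
ee_pos: [0.6239, 0.1213, 0.0741]
tool_rot: [0.787, 0.598, 0.121, -0.092]
ft_force: [-0.0, -0.4, 0.2]
opening: 0.0
finger_force: 0.0
```

Run:
```python
from h import *
from rig import ctrl
s=ctrl.read_state(); im,d=ctrl.get_image('wrist'); cv2.imwrite('pics/w4.png',cv2.resize(im[150:400,200:460,::-1],None,fx=2.2,fy=2.2,interpolation=cv2.INTER_CUBIC))
c=ctrl.get_calibration('wrist');H=c['hand_eye'];T=R.from_quat(s['tool_rot']).as_matrix()
pos=s['ee_pos']+T@H[:3,3];rot=T@H[:3,:3]
def pt(d,u,v,c,pos,rot):
    n=cv2.undistortPoints(np.float64([[[u,v]]]),c['mtx'],np.array([c['k1'],0,0,0,0.]))[0,0]
    z=np.median(d[v-1:v+2,u-1:u+2]); return pos+rot@(np.r_[n,1]*z)
for u,v in [(325,200),(260,230),(400,230),(315,235),(315,250),(315,265),(335,250),(335,265),(315,280),(200,100)]:
    p=pt(d,u,v,c,pos,rot); print('w',u,v,p.round(4),'tool',(T.T@(p-s['ee_pos'])).round(4))
for n in('top','scene'):
    q=np.load(f'pics/{n}0.npz')['d'];c=ctrl.get_calibration(n);r=R.from_quat(c['orientation']).as_matrix()
    for u,v in ([(310,185),(360,200),(290,250)] if n=='top' else [(330,225),(290,230),(330,160)]): print(n,pt(q,u,v,c,c['position'],r).round(4))
```

```text
w 325 200 [0.6314 0.1463 0.076 ] tool [0.0254 0.0005 0.006 ]
w 260 230 [0.5924 0.1399 0.0763] tool [ 0.0097 -0.0353  0.0008]
w 400 230 [0.6669 0.1193 0.0759] tool [0.0096 0.042  0.0011]
w 315 235 [0.6209 0.1292 0.0765] tool [ 0.0072 -0.005  -0.0002]
w 315 250 [0.6189 0.1216 0.0787] tool [ 0.0003 -0.0049 -0.0047]
w 315 265 [0.6196 0.1208 0.1144] tool [ 0.0106 -0.0041 -0.0389]
w 335 250 [0.6294 0.1188 0.0794] tool [ 0.0007  0.0059 -0.0053]
w 335 265 [0.628  0.1185 0.1145] tool [ 0.0106  0.0047 -0.039 ]
w 315 280 [0.619  0.1175 0.1268] tool [ 0.011  -0.0037 -0.0518]
w 200 100 [0.5582 0.2461 0.0009] tool [ 0.0758 -0.0967  0.1008]
top [0.5502 0.0494 0.0752]
top [ 0.4976 -0.1189  0.0758]
top [ 0.3274  0.1252 -0.0014]
scene [ 0.6544 -0.0306  0.0744]
scene [ 0.6143 -0.1428  0.0741]
scene [0.409  0.1079 0.0009]
```

View pics/w4.png

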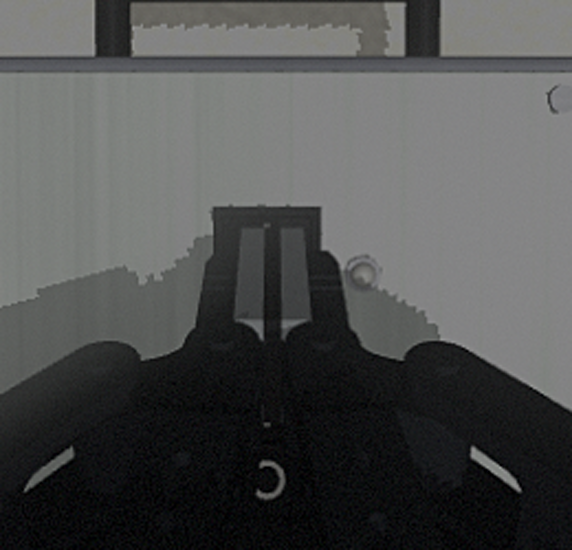

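The close wrist view shows the bar edge of sw1 at crop y≈207. The pads come in front of it at about y 230, with the tip itself hidden. I'll use the depth images to find where the fingertip really ends.

Run:
```python
from h import *
from rig import ctrl
s=ctrl.read_state();T=R.from_quat(s['tool_rot']).as_matrix()
def cloud(n,u0,v0,u1,v1):
    im,d=ctrl.get_image(n); c=ctrl.get_calibration(n)
    if n=='wrist': H=c['hand_eye'];pos=s['ee_pos']+T@H[:3,3];r=T@H[:3,:3]
    else: pos=c['position'];r=R.from_quat(c['orientation']).as_matrix()
    v,u=np.mgrid[v0:v1,u0:u1]; q=np.float64(np.c_[u.ravel(),v.ravel()])
    k=cv2.undistortPoints(q[:,None],c['mtx'],np.array([c['k1'],0,0,0,0.]))[:,0]
    return q,(np.c_[k,np.ones(len(k))]*d[v0:v1,u0:u1].reshape(-1,1))@r.T+pos
b=np.array([.619,.107,.078]);B=np.array([[.9634,-.268,0],[.268,.9634,0],[0,0,1]])
q,P=cloud('wrist',315,246,316,270)
for a,p in zip(q,P): print(a,'tool',(1e3*(p-s['ee_pos'])@T).round(1),'box',(1e3*B@(p-b)).round(1))
q,P=cloud('scene',355,175,382,205)
t=1e3*(P-s['ee_pos'])@T; w=1e3*(P-b)@B.T
m=(abs(t[:,1])<25)&(t[:,2]>-70)&(w[:,2]>4)
o=np.argsort(w[m][:,2])[:45]
for a,x,y in zip(q[m][o],t[m][o],w[m][o]): print(a,x.round(0),y.round(0))
```

```text
[315. 246.] tool [ 2.1 -5.  -3.5] box [-4.1 16.1  0.1]
[315. 247.] tool [ 1.5 -5.  -3.4] box [-4.1 15.5 -0.3]
[315. 248.] tool [ 1.5 -4.9 -4.6] box [-4.1 15.2  0.9]
[315. 249.] tool [ 1.  -4.9 -4.9] box [-4.1 14.6  1.1]
[315. 250.] tool [ 0.5 -4.9 -5.1] box [-4.1 14.1  1.1]
[315. 251.] tool [-0.2 -4.9 -4.9] box [-4.1 13.5  0.7]
[315. 252.] tool [-0.4 -4.9 -5.6] box [-4.1 13.1  1.3]
[315. 253.] tool [-1.3 -4.9 -5.1] box [-4.1 12.4  0.6]
[315. 254.] tool [ 10.6  -4.3 -28.9] box [-3.4 16.6 26.8]
[315. 255.] tool [ 10.4  -4.3 -29.5] box [-3.4 16.2 27.3]
[315. 256.] tool [ 10.8  -4.2 -31.1] box [-3.4 16.1 29. ]
[315. 257.] tool [ 10.8  -4.2 -32. ] box [-3.3 15.8 29.8]
[315. 258.] tool [ 10.6  -4.2 -32.6] box [-3.3 15.4 30.4]
[315. 259.] tool [ 10.7  -4.2 -33.8] box [-3.3 15.2 31.6]
[315. 260.] tool [ 11.   -4.1 -35.2] box [-3.3 15.  33. ]
[315. 261.] tool [ 11.   -4.1 -36.1] box [-3.2 14.7 33.8]
[315. 262.] tool [ 10.7  -4.1 -36.5] box [-3.2 14.4 34.2]
[315. 263.] tool [ 10.4  -4.1 -36.8] box [-3.2 13.9 34.3]
[315. 264.] tool [ 10.8  -4.1 -38.4] box [-3.2 13.8 36. ]
[315. 265.] tool [ 10.
[... 184 characters left out ...]
1.2] box [-3.1 12.7 38.6]
[315. 269.] tool [ 10.3  -4.  -41.8] box [-3.1 12.3 39.1]
[375. 200.] [16. 20. -3.] [21. 29.  4.]
[355. 197.] [-39.  -2. -21.] [ -2. -28.   4.]
[362. 196.] [-18.  -1. -14.] [-1. -6.  4.]
[362. 199.] [-20.   9. -15.] [10. -9.  5.]
[361. 200.] [-24.  12. -17.] [ 13. -13.   5.]
[362. 197.] [-19.   3. -17.] [ 4. -8.  7.]
[361. 198.] [-22.   6. -19.] [  7. -12.   7.]
[361. 199.] [-23.  10. -19.] [ 11. -13.   8.]
[360. 194.] [-22.  -8. -19.] [ -7. -11.   8.]
[363. 193.] [-11.   6. -46.] [ 7. -9. 36.]
[369. 191.] [  8.   7. -48.] [ 8.  9. 44.]
[363. 192.] [ -8.  15. -68.] [ 16. -14.  59.]
[370. 190.] [ 12.  13. -62.] [14.  8. 59.]
[369. 190.] [ 10.  13. -66.] [14.  5. 62.]
```

Run:
```python
from h import *
from rig import ctrl
s=ctrl.read_state()
c=ctrl.get_calibration('scene');Rm=R.from_quat(c['orientation']).as_matrix()
def proj(P):
    p=(np.array(P)-c['position'])@Rm; p=p[:2]/p[2]; p=p*(1+c['k1']*(p@p)); return (p*c['mtx'][0,0]+c['mtx'][:2,2]).round(1)
T=R.from_quat(s['tool_rot']).as_matrix()
for e in ([.62354,.12722,.11827],s['ee_pos']):
    print('tcp',proj(e),'lead edge',proj(e+T@[-.011,0,0]),'z-27',proj(e+T@[0,0,-.027]))
im,d=ctrl.get_image('scene')
for v in range(184,204): print(v,[f"{int(im[v,u].mean())}/{d[v,u]:.3f}" for u in range(362,376,2)])
```

```text
tcp [371.9 188.3] lead edge [368.4 189.5] z-27 [370.3 184.4]
tcp [368.5 196.5] lead edge [365.1 197.6] z-27 [366.9 192.8]
184 ['18/1.197', '15/1.198', '16/1.208', '6/1.244', '130/1.371', '141/1.376', '138/1.371']
185 ['21/1.202', '14/1.208', '20/1.206', '0/1.251', '61/1.374', '143/1.369', '137/1.374']
186 ['23/1.205', '19/1.208', '13/1.215', '13/1.265', '50/1.260', '140/1.373', '136/1.374']
187 ['14/1.208', '30/1.213', '23/1.213', '12/1.263', '21/1.265', '142/1.376', '137/1.376']
188 ['16/1.216', '52/1.220', '28/1.215', '7/1.221', '85/1.368', '144/1.366', '139/1.372']
189 ['15/1.217', '40/1.222', '41/1.218', '8/1.275', '102/1.366', '145/1.365', '140/1.363']
190 ['16/1.216', '57/1.225', '64/1.221', '19/1.276', '72/1.286', '143/1.366', '138/1.367']
191 ['38/1.221', '55/1.225', '64/1.222', '21/1.273', '9/1.270', '142/1.364', '135/1.365']
192 ['78/1.283', '47/1.228', '62/1.221', '33/1.274', '34/1.236', '136/1.364', '139/1.360']
193 ['78/1.359', '34/1.226', '59/1.224', '65/1.235', '55/1.235', '135/1.361', '138/1.359']
194 ['7/1.348', '34/1.242', '61/1.223', '43/1.237', '8/1.232', '140/1.357', '138/1.362']
195 ['32/1.342', '41/1.236', '59/1.227', '48/1.225', '21/1.226', '130/1.352', '138/1.354']
196 ['40/1.345', '10/1.235', '58/1.227', '80/1.227', '32/1.225', '55/1.360', '144/1.350']
197 ['36/1.341', '24/1.228', '62/1.226', '76/1.227', '27/1.220', '42/1.349', '144/1.350']
198 ['18/1.350', '30/1.225', '59/1.226', '52/1.228', '9/1.228', '118/1.228', '147/1.352']
199 ['8/1.340', '21/1.228', '24/1.224', '19/1.225', '27/1.348', '154/1.347', '143/1.344']
200 ['6/1.341', '15/1.226', '17/1.232', '70/1.342', '93/1.348', '141/1.342', '140/1.345']
201 ['49/1.340', '52/1.350', '81/1.344', '151/1.346', '149/1.343', '145/1.341', '141/1.348']
202 ['100/1.344', '103/1.340', '136/1.341', '149/1.346', '141/1.340', '141/1.341', '141/1.343']
203 ['98/1.345', '94/1.346', '80/1.342', '133/1.343', '147/1.346', '141/1.341', '142/1.345']
```

The scene camera's view of the tip is blocked by a knuckle. The wrist depth shows the visible finger ending about 27 mm short of the nominal TCP, which explains the lack of contact. I'll back off 12 mm so the real tip is over the bar half, then feel downward.

Request:
{"name": "apply_moves", "arguments": {
  "steps": [
    [1.14, 0, 0.36, 0, 0, 0, 0],
    [-0.12, 0, 0.38, 0, 0, 0, 0],
    [-0.12, 0, 0.38, 0, 0, 0, 0],
    [0, 0, 0, 0, 0, 0, 0],
    [0, 0, 0, 0, 0, 0, 0]
  ]
}}

```text
clock: 8.83
ee_pos: [0.6267, 0.1328, 0.0655]
tool_rot: [0.787, 0.598, 0.12, -0.093]
ft_force: [0.2, -0.4, 0.2]
opening: 0.0001
finger_force: 0.0
```

Request:
{"name": "apply_moves", "arguments": {
  "steps": [
    [-0.03, 0, 0.1, 0, 0, 0, 0],
    [0, 0, 0, 0, 0, 0, 0],
    [-0.03, 0, 0.1, 0, 0, 0, 0],
    [0, 0, 0, 0, 0, 0, 0],
    [0, 0, 0, 0, 0, 0, 0]
  ]
}}

```text
clock: 9.25
ee_pos: [0.6271, 0.1328, 0.064]
tool_rot: [0.787, 0.598, 0.121, -0.092]
ft_force: [-0.6, 0.1, 0.5]
opening: -0.0001
finger_force: 0.0
```

Request:
{"name": "apply_moves", "arguments": {
  "steps": [
    [-0.03, 0, 0.1, 0, 0, 0, 0],
    [0, 0, 0, 0, 0, 0, 0],
    [-0.03, 0, 0.1, 0, 0, 0, 0],
    [0, 0, 0, 0, 0, 0, 0],
    [0, 0, 0, 0, 0, 0, 0]
  ]
}}

```text
clock: 9.67
ee_pos: [0.627, 0.1329, 0.0619]
tool_rot: [0.787, 0.598, 0.121, -0.092]
ft_force: [0.1, 0.7, -0.2]
opening: -0.0003
finger_force: 0.0
```

Request:
{"name": "apply_moves", "arguments": {
  "steps": [
    [-0.03, 0, 0.1, 0, 0, 0, 0],
    [0, 0, 0, 0, 0, 0, 0],
    [-0.03, 0, 0.1, 0, 0, 0, 0],
    [0, 0, 0, 0, 0, 0, 0],
    [0, 0, 0, 0, 0, 0, 0]
  ]
}}

```text
clock: 10.08
ee_pos: [0.6271, 0.133, 0.0597]
tool_rot: [0.787, 0.598, 0.121, -0.092]
ft_force: [-0.1, 0.3, 0.2]
opening: 0.0001
finger_force: 0.0
```

Request:
{"name": "apply_moves", "arguments": {
  "steps": [
    [-0.03, 0, 0.1, 0, 0, 0, 0],
    [0, 0, 0, 0, 0, 0, 0],
    [-0.03, 0, 0.1, 0, 0, 0, 0],
    [0, 0, 0, 0, 0, 0, 0],
    [0, 0, 0, 0, 0, 0, 0]
  ]
}}

```text
clock: 10.5
ee_pos: [0.6272, 0.133, 0.0583]
tool_rot: [0.787, 0.598, 0.121, -0.092]
ft_force: [-2.5, -1.5, 6.0]
opening: -0.0003
finger_force: 3.1
```

Contact is made, 6 N at z=0.0583. I'll raise about 1.2 mm and start the stroke over sw1.

Request:
{"name": "apply_moves", "arguments": {
  "steps": [
    [0.04, 0, -0.11, 0, 0, 0, 0],
    [-0.38, 0, -0.12, 0, 0, 0, 0],
    [-0.38, 0, -0.12, 0, 0, 0, 0],
    [-0.38, 0, -0.12, 0, 0, 0, 0],
    [-0.38, 0, -0.12, 0, 0, 0, 0]
  ]
}}

```text
clock: 10.92
ee_pos: [0.6233, 0.119, 0.0595]
tool_rot: [0.787, 0.598, 0.122, -0.093]
ft_force: [1.9, 9.5, 5.0]
opening: -0.0001
finger_force: 4.0
```

Request:
{"name": "apply_moves", "arguments": {
  "steps": [
    [-0.38, 0, -0.12, 0, 0, 0, 0],
    [-0.38, 0, -0.12, 0, 0, 0, 0],
    [-0.38, 0, -0.12, 0, 0, 0, 0],
    [0, 0, 0, 0, 0, 0, 0],
    [0, 0, 0, 0, 0, 0, 0]
  ]
}}

```text
clock: 11.33
ee_pos: [0.6194, 0.1049, 0.0586]
tool_rot: [0.787, 0.597, 0.121, -0.092]
ft_force: [0.1, 0.3, 0.8]
opening: 0.0003
finger_force: 0.4
```

Run:
```python
from h import *
from rig import ctrl
s=ctrl.read_state(); im,d=ctrl.get_image('wrist'); print(s['ee_pos'],s['ft_force'])
cv2.imwrite('pics/w5.png',cv2.resize(im[150:350,220:440,::-1],None,fx=2.6,fy=2.6,interpolation=cv2.INTER_CUBIC))
```

```text
[0.61938524 0.10490888 0.0585866 ] [0.05174953 0.26615649 0.75908486]
```

View pics/w5.png

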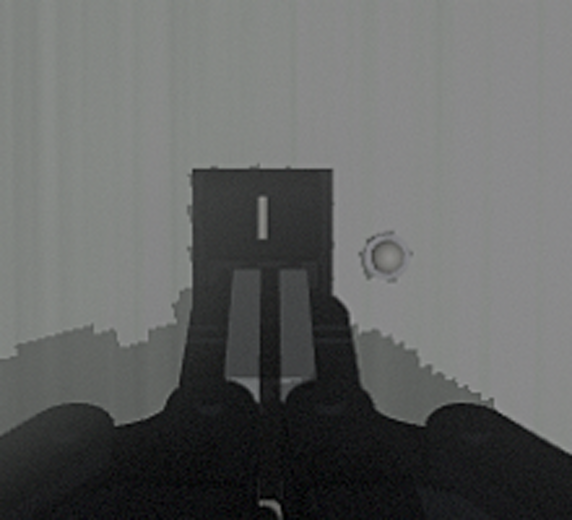

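The wrist view shows sw1's bar half at crop (262,215) ahead of the finger. I'll check its slope by depth, and whether the box has moved.

```bash
cat > chk.py <<'E'
from h import *
from rig import ctrl
s=ctrl.read_state();T=R.from_quat(s['tool_rot']).as_matrix()
c=ctrl.get_calibration('wrist');H=c['hand_eye'];pos=s['ee_pos']+T@H[:3,3];r=T@H[:3,:3]
im,d=ctrl.get_image('wrist')
b=np.array([.619,.107,.078]);B=np.array([[.9634,-.268,0],[.268,.9634,0],[0,0,1]])
print('tcp',(1e3*B@(s['ee_pos']-b)).round(1),s['ft_force'].round(1))
for v in range(206,252,4):
    n=cv2.undistortPoints(np.float64([[[312,v]]]),c['mtx'],np.array([c['k1'],0,0,0,0.]))[0,0]
    z=np.median(d[v-1:v+2,308:318]); print(v,(1e3*B@(pos+r@(np.r_[n,1]*z)-b)).round(1))
im,_=ctrl.get_image('top'); c=ctrl.get_calibration('top')
for p,a,_ in dark(im,(325,160,395,205),90,12,300): print('top',p.round(1),a)
E
python3 chk.py
```

```text
tcp [  0.9  -1.6 -19.4] [-0.7 -1.4  1.3]
206 [-5.2 21.7 -2. ]
210 [-5.2 19.7 -1.9]
214 [-5.2 17.7 -1.7]
218 [-5.1 15.9  1.5]
222 [-5.  14.3  5.5]
226 [-5.  12.4  5.5]
230 [-5.  10.4  5. ]
234 [-5.   8.4  4.3]
238 [-5.   6.3  3.5]
242 [-5.1  4.2  2.5]
246 [-5.1  2.1  1.9]
250 [-5.1 -0.   1. ]
top [381.7 188.8] 118
```

sw1 is OFF (slope ≈0.35) and the box hasn't moved. I continue along the row.

Request:
{"name": "apply_moves", "arguments": {
  "steps": [
    [-0.38, 0, -0.12, 0, 0, 0, 0],
    [-0.38, 0, -0.12, 0, 0, 0, 0],
    [-0.38, 0, -0.12, 0, 0, 0, 0],
    [-0.38, 0, -0.12, 0, 0, 0, 0],
    [-0.38, 0, -0.12, 0, 0, 0, 0]
  ]
}}

```text
clock: 11.9
ee_pos: [0.6141, 0.0864, 0.0589]
tool_rot: [0.787, 0.598, 0.121, -0.092]
ft_force: [0.4, -0.2, -1.1]
opening: -0.0001
finger_force: 0.0
```

Request:
{"name": "apply_moves", "arguments": {
  "steps": [
    [-0.38, 0, -0.12, 0, 0, 0, 0],
    [-0.38, 0, -0.12, 0, 0, 0, 0],
    [-0.38, 0, -0.12, 0, 0, 0, 0],
    [-0.38, 0, -0.12, 0, 0, 0, 0],
    [-0.38, 0, -0.12, 0, 0, 0, 0]
  ]
}}

```text
clock: 12.32
ee_pos: [0.6094, 0.0688, 0.0596]
tool_rot: [0.786, 0.598, 0.122, -0.093]
ft_force: [0.3, 2.4, 2.0]
opening: -0.0001
finger_force: 1.1
```

```bash
python3 chk.py
```

```text
tcp [  1.  -39.4 -18.4] [0.3 2.4 2. ]
206 [ -5.1 -16.1   0.1]
210 [ -5.2 -18.2  -1.9]
214 [ -5.2 -20.2  -1.9]
218 [ -5.2 -22.2  -2. ]
222 [ -5.2 -24.3  -2. ]
226 [ -5.1 -26.    0.7]
230 [ -4.9 -27.6   5.1]
234 [ -4.9 -29.5   5.2]
238 [ -4.9 -31.6   4.4]
242 [ -4.9 -33.6   3.8]
246 [ -5.  -35.7   3.3]
250 [ -5.  -37.8   2.1]
top [381.7 188.7] 117
```

Request:
{"name": "apply_moves", "arguments": {
  "steps": [
    [-0.38, 0, -0.11, 0, 0, 0, 0],
    [-0.38, 0, -0.11, 0, 0, 0, 0],
    [-0.38, 0, -0.11, 0, 0, 0, 0],
    [-0.38, 0, -0.12, 0, 0, 0, 0],
    [-0.38, 0, -0.12, 0, 0, 0, 0]
  ]
}}

```text
clock: 12.83
ee_pos: [0.6035, 0.0481, 0.0586]
tool_rot: [0.787, 0.598, 0.121, -0.092]
ft_force: [-0.5, -0.3, 0.5]
opening: 0.0001
finger_force: 0.3
```

Request:
{"name": "apply_moves", "arguments": {
  "steps": [
    [-0.38, 0, -0.12, 0, 0, 0, 0],
    [-0.38, 0, -0.12, 0, 0, 0, 0],
    [-0.38, 0, -0.12, 0, 0, 0, 0],
    [-0.38, 0, -0.12, 0, 0, 0, 0],
    [-0.38, 0, -0.12, 0, 0, 0, 0]
  ]
}}

```text
clock: 13.25
ee_pos: [0.5989, 0.031, 0.0594]
tool_rot: [0.786, 0.599, 0.122, -0.093]
ft_force: [1.2, 2.7, 2.7]
opening: 0.0001
finger_force: 1.5
```

Request:
{"name": "apply_moves", "arguments": {
  "steps": [
    [-0.38, 0, -0.12, 0, 0, 0, 0],
    [-0.38, 0, -0.12, 0, 0, 0, 0],
    [-0.38, 0, -0.12, 0, 0, 0, 0],
    [-0.38, 0, -0.12, 0, 0, 0, 0],
    [-0.38, 0, -0.12, 0, 0, 0, 0]
  ]
}}

```text
clock: 13.67
ee_pos: [0.5928, 0.0096, 0.0586]
tool_rot: [0.787, 0.598, 0.121, -0.092]
ft_force: [-0.5, 0.7, 0.9]
opening: 0.0002
finger_force: 0.3
```

Request:
{"name": "apply_moves", "arguments": {
  "steps": [
    [-0.38, 0, -0.12, 0, 0, 0, 0],
    [-0.38, 0, -0.12, 0, 0, 0, 0],
    [-0.38, 0, -0.12, 0, 0, 0, 0],
    [-0.38, 0, -0.12, 0, 0, 0, 0],
    [-0.38, 0, -0.12, 0, 0, 0, 0]
  ]
}}

```text
clock: 14.08
ee_pos: [0.5883, -0.0068, 0.0595]
tool_rot: [0.786, 0.599, 0.122, -0.093]
ft_force: [1.4, 4.7, 4.1]
opening: -0.0001
finger_force: 2.2
```

```bash
python3 chk.py
```

```text
tcp [   0.9 -117.8  -18.5] [1.4 4.7 4.1]
206 [ -5.2 -94.5   1.7]
210 [ -5.2 -96.5   1.7]
214 [ -5.2 -98.5   1.3]
218 [  -5.3 -100.6   -0.5]
222 [  -5.3 -102.7   -1.7]
226 [  -5.3 -104.7   -1.6]
230 [  -5.3 -106.8   -2. ]
234 [  -5.3 -108.8   -1.4]
238 [  -5.2 -110.4    1.4]
242 [  -5.1 -112.     4.5]
246 [  -5.1 -114.     4.3]
250 [  -5.1 -116.1    3.4]
```

Request:
{"name": "apply_moves", "arguments": {
  "steps": [
    [-0.38, 0, -0.11, 0, 0, 0, 0],
    [-0.38, 0, -0.11, 0, 0, 0, 0],
    [-0.38, 0, -0.12, 0, 0, 0, 0],
    [-0.38, 0, -0.12, 0, 0, 0, 0],
    [-0.38, 0, -0.12, 0, 0, 0, 0]
  ]
}}

```text
clock: 14.6
ee_pos: [0.5821, -0.0285, 0.0585]
tool_rot: [0.787, 0.598, 0.121, -0.092]
ft_force: [0.2, 1.6, 1.0]
opening: 0.0
finger_force: 0.8
```

Request:
{"name": "apply_moves", "arguments": {
  "steps": [
    [-0.38, 0, -0.12, 0, 0, 0, 0],
    [-0.38, 0, -0.12, 0, 0, 0, 0],
    [-0.38, 0, -0.12, 0, 0, 0, 0],
    [-0.38, 0, -0.12, 0, 0, 0, 0],
    [-0.38, 0, -0.12, 0, 0, 0, 0]
  ]
}}

```text
clock: 15.02
ee_pos: [0.5776, -0.0448, 0.0594]
tool_rot: [0.786, 0.599, 0.122, -0.094]
ft_force: [1.6, 8.0, 5.7]
opening: 0.0002
finger_force: 3.6
```

Request:
{"name": "apply_moves", "arguments": {
  "steps": [
    [-0.38, 0, -0.12, 0, 0, 0, 0],
    [-0.38, 0, -0.12, 0, 0, 0, 0],
    [-0.38, 0, -0.12, 0, 0, 0, 0],
    [-0.38, 0, -0.12, 0, 0, 0, 0],
    [-0.38, 0, -0.12, 0, 0, 0, 0]
  ]
}}

```text
clock: 15.43
ee_pos: [0.5713, -0.0673, 0.0584]
tool_rot: [0.787, 0.598, 0.121, -0.092]
ft_force: [0.1, 3.1, 4.5]
opening: 0.0001
finger_force: 2.1
```

Request:
{"name": "apply_moves", "arguments": {
  "steps": [
    [-0.38, 0, -0.12, 0, 0, 0, 0],
    [-0.38, 0, -0.12, 0, 0, 0, 0],
    [-0.38, 0, -0.12, 0, 0, 0, 0],
    [-0.38, 0, -0.12, 0, 0, 0, 0],
    [-0.38, 0, -0.12, 0, 0, 0, 0]
  ]
}}

```text
clock: 15.85
ee_pos: [0.5668, -0.0834, 0.0593]
tool_rot: [0.786, 0.599, 0.122, -0.094]
ft_force: [2.4, 10.2, 6.7]
opening: -0.0002
finger_force: 5.0
```

Request:
{"name": "apply_moves", "arguments": {
  "steps": [
    [-0.38, 0, -0.12, 0, 0, 0, 0],
    [-0.38, 0, -0.12, 0, 0, 0, 0],
    [-0.38, 0, -0.12, 0, 0, 0, 0],
    [-0.38, 0, -0.12, 0, 0, 0, 0],
    [0, 0, 0, 0, 0, 0, 0]
  ]
}}

```text
clock: 16.27
ee_pos: [0.5615, -0.1029, 0.0582]
tool_rot: [0.788, 0.597, 0.12, -0.092]
ft_force: [-0.2, -0.4, 0.3]
opening: 0.0002
finger_force: 0.0
```

```bash
python3 chk.py
```

```text
tcp [   0.9 -217.6  -19.8] [-0.2 -0.4  0.3]
206 [  -5.  -194.1    2.2]
210 [  -4.9 -195.9    6. ]
214 [  -4.9 -197.8    6. ]
218 [  -4.9 -199.7    5.3]
222 [  -5.  -201.7    4.5]
226 [  -5.  -203.7    3.8]
230 [  -5.  -205.8    2.7]
234 [  -5.1 -207.9    1.8]
238 [  -5.1 -210.     1.1]
242 [  -5.1 -211.9    1.6]
246 [  -5.1 -213.9    1.5]
250 [  -5.1 -215.9    1.4]
top [329.1 174.8] 50
top [340.9 177.9] 51
```

sw6 is OFF. Now I lift clear and check the whole row.

Request:
{"name": "apply_moves", "arguments": {
  "steps": [
    [0.3, 0, -0.95, 0, 0, 0, 0],
    [0.6, 0, -2, 0, 0, 0, 0],
    [1.1, 0, -3.6, 0, 0, 0, 0],
    [1.1, 0, -3.6, 0, 0, 0, 0],
    [1.1, 0, -3.6, 0, 0, 0, 0]
  ]
}}

```text
clock: 16.78
ee_pos: [0.5612, -0.102, 0.2044]
tool_rot: [0.787, 0.598, 0.121, -0.093]
ft_force: [1.2, -0.2, 0.1]
opening: -0.0001
finger_force: 0.0
```

Request:
{"name": "apply_moves", "arguments": {
  "steps": [
    [1.1, 0, -3.6, 0, 0, 0, 0],
    [1.1, 0, -3.6, 0, 0, 0, 0],
    [1.1, 0, -3.6, 0, 0, 0, 0],
    [0, 0, 0, 0, 0, 0, 0],
    [0, 0, 0, 0, 0, 0, 0]
  ]
}}

```text
clock: 17.2
ee_pos: [0.5623, -0.1033, 0.3183]
tool_rot: [0.787, 0.598, 0.122, -0.09]
ft_force: [-0.1, 0.6, -0.7]
opening: -0.0
finger_force: 0.0
```

Run:
```python
from h import *
from rig import ctrl
s=ctrl.read_state();T=R.from_quat(s['tool_rot']).as_matrix();print(s['ee_pos'],s['clock'])
c=ctrl.get_calibration('wrist');H=c['hand_eye'];pos=s['ee_pos']+T@H[:3,3];r=T@H[:3,:3]
im,d=ctrl.get_image('wrist'); cv2.imwrite('pics/w6.png',im[...,::-1])
v,u=np.mgrid[0:400,0:640];k=cv2.undistortPoints(np.float64(np.c_[u.ravel(),v.ravel()])[:,None],c['mtx'],np.array([c['k1'],0,0,0,0.]))[:,0]
P=(np.c_[k,np.ones(len(k))]*d.reshape(-1,1))@r.T+pos
b=np.array([.619,.107,.078]);B=np.array([[.9634,-.268,0],[.268,.9634,0],[0,0,1]]);Q=1e3*(P-b)@B.T
for i in range(6):
    y=Q[:,1]+42*i;m=(abs(Q[:,0])<9)&(abs(Q[:,2])<12)
    f=[np.median(Q[m&(abs(y-o)<2.5),2]) if (m&(abs(y-o)<2.5)).any() else np.nan for o in(11,5,-5,-11)]
    print('sw',i+1,'height at +11,+5,-5,-11',np.round(f,1))
```

```text
[ 0.56228033 -0.10330857  0.31826201] 17.2
sw 1 height at +11,+5,-5,-11 [5.  3.  1.6 1.7]
sw 2 height at +11,+5,-5,-11 [5.5 3.1 1.4 1.8]
sw 3 height at +11,+5,-5,-11 [5.4 2.8 1.2 1.6]
sw 4 height at +11,+5,-5,-11 [5.3 3.2 1.1 1.5]
sw 5 height at +11,+5,-5,-11 [5.7 3.3 1.5 1.6]
sw 6 height at +11,+5,-5,-11 [5.7 3.3 1.3 1.5]
```

View pics/w6.png

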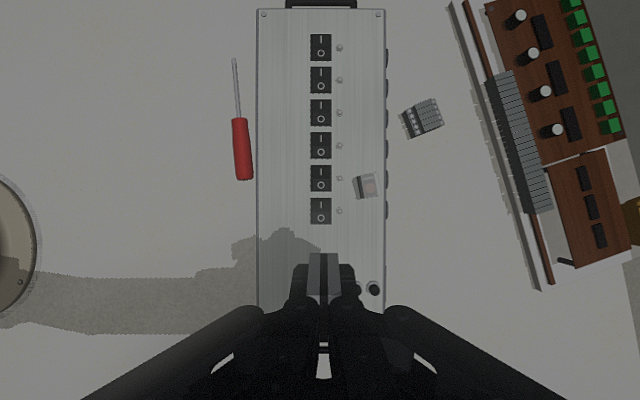

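The wrist view shows all six rockers at (320, 47..210) with the bar half raised and the ring half level. The relay, screwdriver and terminals stand undisturbed, and the hand is clear.

```bash
python3 -c "
from rig import ctrl
print(ctrl.hand_in())"
```

```text
the job is handed in; nothing more can be done
None
```

All six rocker switches were tipped OFF in order in one pass and the job is handed in: depth readings show each bar half raised, the finger never came near the main switch, and neither the box nor anything around it appears to have moved.

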